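Stack laser tubes on a V-cradle, chock each layer, latch it

ROBOT

A 6-joint arm with a two-finger parallel gripper is mounted at the origin on the work surface. World frame = base frame: x ahead of the robot, y to its left, z up, the work surface at z = 0. Lengths are in m, angles in rad, forces in N, time in s.
With the tool pointing down it reaches from about 0.3 to 0.875 m from the base axis. Payload 6.4 kg.
Tool frame: the origin (TCP) lies at the very end of the fingers, on their centre line; the grasp point (between the pads) lies 19 mm behind it (ctrl.grip_point_offset is the distance from the TCP to the grasp point, in m); z points along the fingers, y is the direction in which the jaws open and shut (so a half turn about z gives the same grasp; the last joint's range is limited). The gripper opens to 88 mm and grips with 3 to 60 N. Pads are 18 mm wide; open, the fingers measure 123 mm over their backs; the gripper's body (75 mm by 187 mm) begins 45 mm behind the grasp point.
Start: joints at [-1.308, 0.181, 1.607, -0, 1.354, -0.206], TCP at [0.26, -0.513, 0.239] pointing down, gripper open.
Joint ranges: [-2.99, 2.99], [-0.89, 2.07], [0.3, 2.58], [-1.14, 4.28], [0, 2.63], [-3.12, 3.12]. Speed limits (rad/s): [2.57, 2.57, 3.01, 3.14, 3.14, 3.14].

INTERFACE

Orientations are given as a rotation vector (axis times angle).
In Python, from workcell import ctrl, sensors, cams gives the robot as it stands. Calls block until the motion is done:
- ctrl.movep(position, orientation): joint-space move of the TCP to a pose.
- ctrl.move_linear(position, feed=0.15, frame=None, max_force=None): straight line of the TCP; frame=None keeps the orientation; feed is the mean speed in m/s. With max_force (N) it stops when the force on the tool has changed by that much, and returns True; else False.
- ctrl.goto_joints(angles): joint-space move.
- ctrl.move_gripper(opening, grip_force=None): opening from 0.0 (shut) to 1.0 (fully open); grip_force is the grip in N (None keeps the last); returns when the fingers have stopped.
- ctrl.sleep(seconds).
- ctrl.solve_ik(position, orientation): joint angles nearest the present ones, or None.
- sensors.state(): the state.
- cams.camera(name): name is "side" or "top"; returns a dict with "image" (400x640x3 uint8, red, green, blue), "K" (3x3 intrinsics, pixels), "distortion" ([k1, k2, p1, p2, k3] as OpenCV has them; the pictures are not rectified), "origin" and "rotation" of the camera in the world. Camera axes: x right, y down, z forward; pixel columns grow to the right and rows downward; lengths in m; the calibration is good to about 2 mm. A picture is of the moment at which its call begins. There is no depth.
A pose or a line that the arm cannot do raises ctrl.PlanningError and nothing moves.
- ctrl.close_job(): hands the job in, once; it reports no verdict.
The state is a dict: "time_s": time; "qpos": joint angles; "dq": joint speeds; "joint_efforts": joint torques, N m; "eef_pos": TCP position; "tcp_rot": TCP orientation; "force": force on the tool from outside, world axes, zero at the start; "torque": the same for the moment, N m; "width": opening from 0.0 (shut) to 1.0 (fully open).
Only numpy, scipy, OpenCV 4.12 (cv2) and the standard library are available. Lean on these libraries where they do the work, as an engineer would, in place of code of your own. Each camera call takes 0.05 s, during which the arm holds its last target.

TASK

Stack the steel tubes from the black tray on the V-cradle: lay two side by side in its lower notches, set one of the white chock frames squarely down over them so that its feet rest on the cradle's end blocks, lay the remaining tubes in the notches on top of that frame, lengthwise centred, and chock them with the second frame in the same way. Last, turn the black knob clockwise until its tongue has clicked past the detent and lies over the spine of the upper frame. Leave the screwdriver, the bottle and the blue bin where they are.

Things in the scene. Friction and masses are not known exactly. Their poses are not given: they have to be found in the camera images.
- cradle: fixed V-cradle: aluminium base plate 150 x 190 mm, 10 mm thick, with two white notched cross-bars (184 mm along its y, 22 mm wide, centred at x = -50 and +50 mm) and end blocks (68 to 92 mm either side of the middle) whose tops are 42 mm above the bench. Origin at the middle of the base's underside; x along the way the tubes lie, y across them, z up. A post 24 mm thick stands on a nose of the base at x = +120 mm and carries the latch
- low_left (a point): where the centre of a tube lying in the lower +y notches of the stack comes to rest, 42 mm above the bench; axes as the cradle's, a tube lies along x
- low_right (a point): where the centre of a tube lying in the lower -y notches of the stack comes to rest, 42 mm above the bench; axes as the cradle's, a tube lies along x
- up_left (a point): where the centre of a tube lying in the upper +y (on top of the lower frame) notches of the stack comes to rest, 86 mm above the bench; axes as the cradle's, a tube lies along x
- up_right (a point): where the centre of a tube lying in the upper -y (on top of the lower frame) notches of the stack comes to rest, 86 mm above the bench; axes as the cradle's, a tube lies along x
- frame_low (a point): where the middle of the spine of the lower chock frame comes to rest, 82 mm above the bench; axes as the cradle's. A frame's cross-bars end in square blocks 44 mm high (68 to 92 mm from its middle) that stand on the cradle's end blocks, between slanted lips 8 mm high that leave them 3 mm of play along x. V notches underneath straddle the tubes with 2 mm of play, those on top carry tubes, 46 mm either side
- frame_up (a point): where the middle of the spine of the upper chock frame comes to rest, its end blocks on those of the lower frame, 126 mm above the bench; axes as the cradle's
- latch (a joint): angle of the latch knob, 0 at the start (tongue swung aside), growing as it is turned clockwise seen from above, stop at 1.25 rad (tongue along the cradle's -x, over the upper frame's spine). A sprung link holds it at 0, resists with up to 0.1 N m as far as half-way, 0.63 rad, and then snaps it on to the stop and holds it there
- latch_knob (a point): middle of the black knob on the post, 170 mm above the bench: a bar 42 mm long, 15 mm wide, 32 mm high that turns about the vertical through this point. Bar and tongue point the same way, at an angle of (4.39 rad - joint value) from the cradle's x axis, counter-clockwise from above. A tongue reaches 60 mm from the axis, its underside 138 mm above the bench, 4 mm over the upper spine
- rod1_center (a point): steel tube, 26 mm diameter, 160 mm long, 0.22 kg; the point is its centre, its x axis runs along the tube (the other axes turn as it rolls). At the start it lies level in a notch of the black tray, its centre 32 mm above the bench, 60 mm from the next notch. Three or four of the four tubes are present
- rod2_center (a point): steel tube, 26 mm diameter, 160 mm long, 0.22 kg; the point is its centre, its x axis runs along the tube (the other axes turn as it rolls). At the start it lies level in a notch of the black tray, its centre 32 mm above the bench, 60 mm from the next notch. Three or four of the four tubes are present
- rod3_center (a point): steel tube, 26 mm diameter, 160 mm long, 0.22 kg; the point is its centre, its x axis runs along the tube (the other axes turn as it rolls). At the start it lies level in a notch of the black tray, its centre 32 mm above the bench, 60 mm from the next notch. Three or four of the four tubes are present
- rod4_center (a point): steel tube, 26 mm diameter, 160 mm long, 0.22 kg; the point is its centre, its x axis runs along the tube (the other axes turn as it rolls). At the start it lies level in a notch of the black tray, its centre 32 mm above the bench, 60 mm from the next notch. Three or four of the four tubes are present
- frame_a_spine (a point): white plastic chock frame, 0.3 kg, one of two alike, flat on the bench at the start: two notched cross-bars (like the cradle's) joined by a spine, the bar to lift it by: 140 mm long, 16 mm wide, 16 mm high. The point is the spine's middle, 40 mm above the feet; x along the spine, y along the cross-bars, z up. Half a turn about z makes no difference
- frame_b_spine (a point): white plastic chock frame, 0.3 kg, one of two alike, flat on the bench at the start: two notched cross-bars (like the cradle's) joined by a spine, the bar to lift it by: 140 mm long, 16 mm wide, 16 mm high. The point is the spine's middle, 40 mm above the feet; x along the spine, y along the cross-bars, z up. Half a turn about z makes no difference
- driver: screwdriver with a black handle lying beyond the work; not to be disturbed
- solvent: clear bottle, 150 mm high; not to be disturbed
- screw_bin: blue open bin, 100 x 130 x 50 mm; not to be disturbed
Not all that is in view belongs to the job. What is shaped like the part that bears rod1_center but green or purple is not meant.

How it is judged:
By the outcome, as a careful person would: the job done as asked, in the order asked, and still so for the second after the job is handed in, with the robot touching nothing.
Of rod1, rod2, rod3, rod4 only 3 to 4 are there at a start; the rules pass over those that are not, and their reading is None.
At some moment in a run one of frame_a, frame_b may be knocked a few centimetres aside while the robot is not near it.
Once in a run the grip may slacken for a moment while it holds something.
It also fails if it takes over 208 s, if anything falls off the work surface, if the arm or the gripper's body presses on something with over 40 N, if the wrist force passes 120 N, or if a joint passes its speed limit or range.

## Working session

There is one attempt and no reset: what is moved stays moved. The work goes in short steps, each a Python script; the robot and the scene stay as the last script left them, time stands still between calls to the robot, and variables do not carry over. Pictures are saved under pics/ and viewed, and the job is handed in when it is done.

```bash
ls; mkdir -p pics
python3 - <<'E'
from workcell import ctrl,sensors,cams
import cv2
for n in("side","top"):
    c=cams.camera(n); cv2.imwrite(f"pics/{n}0.png",cv2.cvtColor(c["image"],cv2.COLOR_RGB2BGR))
    print(n,c["K"],c["distortion"],c["origin"],c["rotation"])
s=sensors.state();print(s["time_s"],s["eef_pos"],s["tcp_rot"],s["width"])
E
```

```text
pics
side [[367.94277381   0.         328.78396986]
 [  0.         367.94277381 197.74367072]
 [  0.           0.           1.        ]] [0.00190148 0.         0.         0.         0.        ] [0.46665446 0.68614911 0.67692429] [-0.12770976  2.81818022 -1.25325692]
top [[434.59904331   0.         324.2030049 ]
 [  0.         434.59904331 204.29667842]
 [  0.           0.           1.        ]] [-0.05924711  0.          0.          0.          0.        ] [0.43980725 0.04569201 1.20462289] [-2.20348666  2.15723981 -0.09313017]
0.1 [ 0.2596579  -0.51249106  0.23790166] [-3.05415581e+00 -7.29247011e-01  9.53539297e-05] 1.0011897199770348
```

View pics/top0.png

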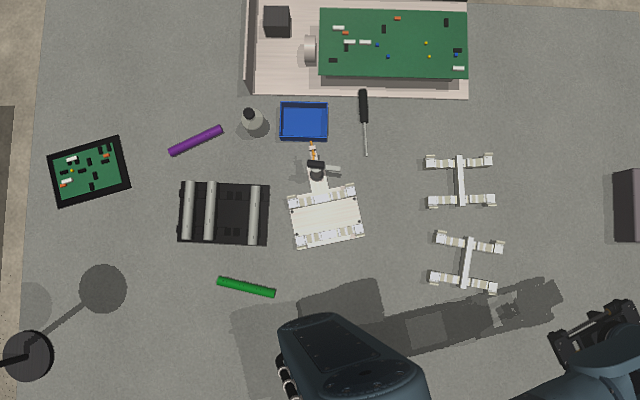

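View pics/side0.png

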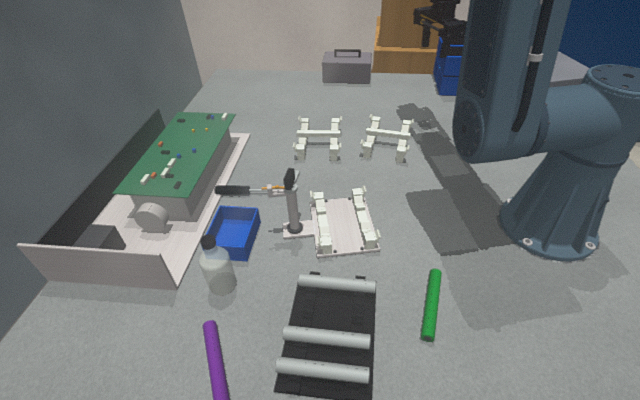

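```bash
cat > h.py <<'E'
import numpy as np, cv2
from scipy.spatial.transform import Rotation as R
from workcell import ctrl,sensors,cams
def bgr(c): return cv2.cvtColor(c["image"],cv2.COLOR_RGB2BGR)
def rays(c,px):
    px=np.asarray(px,float).reshape(-1,1,2)
    n=cv2.undistortPoints(px,c["K"],np.array(c["distortion"],float)).reshape(-1,2)
    d=np.c_[n,np.ones(len(n))]
    return d@rm(c).T
def rm(c):
    r=np.asarray(c["rotation"],float)
    return r if r.shape==(3,3) else R.from_rotvec(r).as_matrix()
def onplane(c,px,z):
    d=rays(c,px); o=np.asarray(c["origin"]); return o+d*((z-o[2])/d[:,2])[:,None]
def proj(c,P):
    m=rm(c); rv=cv2.Rodrigues(m.T)[0]; t=-m.T@np.asarray(c["origin"])
    return cv2.projectPoints(np.asarray(P,float).reshape(-1,3),rv,t,c["K"],np.array(c["distortion"],float))[0].reshape(-1,2)
def crop(c,name,x0,y0,x1,y1,k,pts=None):
    im=cv2.resize(bgr(c)[y0:y1,x0:x1],None,fx=k,fy=k,interpolation=cv2.INTER_CUBIC)
    if pts is not None:
        for p in pts: cv2.circle(im,(int((p[0]+.5-x0)*k),int((p[1]+.5-y0)*k)),2,(0,0,255),-1)
    cv2.imwrite(f"pics/{name}.png",im)
E
python3 - <<'E'
from h import *
c=cams.camera("top"); crop(c,"cr_cradle",270,130,390,260,4.6); crop(c,"cr_fr",410,140,520,300,3.7); crop(c,"cr_tray",160,120,290,310,3)
print(onplane(c,[[320,200],[320,100],[100,200]],0))
E
```

```text
[[0.55137915 0.05541706 0.        ]
 [0.83732077 0.06170965 0.        ]
 [0.53828095 0.6768251  0.        ]]
```

View pics/cr_cradle.png

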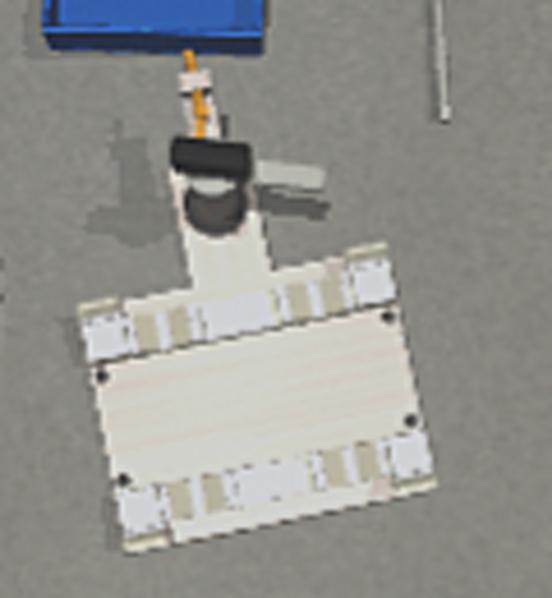

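View pics/cr_fr.png

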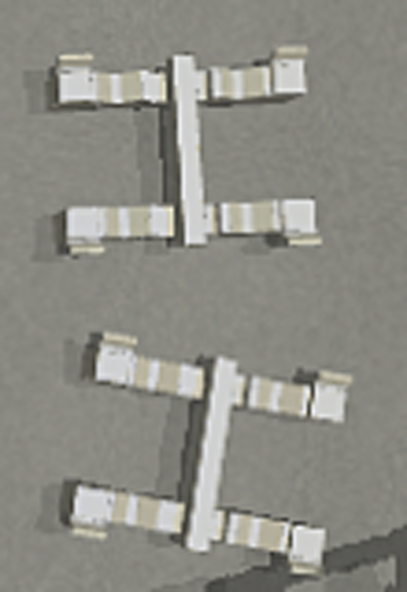

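View pics/cr_tray.png

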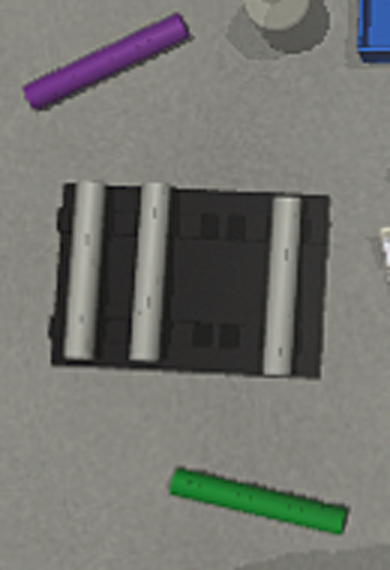

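```bash
cat >> h.py <<'E'
def whitemask(c):
    h=cv2.cvtColor(bgr(c),cv2.COLOR_BGR2HSV); return h
def comps(mask,x0,y0,x1,y1,amin):
    m=np.zeros_like(mask); m[y0:y1,x0:x1]=mask[y0:y1,x0:x1]
    n,l,s,ce=cv2.connectedComponentsWithStats(m,connectivity=4)
    return l,[(i,s[i,4],ce[i]) for i in range(1,n) if s[i,4]>=amin]
E
python3 - <<'E'
from h import *
c=cams.camera("top"); h=whitemask(c)
for p in [(293,204),(320,198),(321,220),(303,201),(352,191),(350,230),(300,243),(430,160),(460,180),(457,180),(467,262),(300,190),(210,200),(187,200)]: print(p,h[p[1],p[0]])
b=bgr(c).astype(int)
m=((b.min(2)>195)&(b[...,2]-b[...,0]<6)).astype(np.uint8)*255
cv2.imwrite("pics/m1.png",cv2.resize(m[120:310,160:520],None,fx=2.2,fy=2.2,interpolation=0))
for i,a,ce in comps(m,270,120,520,310,8)[1]: print(a,ce.round(1))
E
```

```text
(293, 204) [120   6 213]
(320, 198) [113   5 212]
(321, 220) [ 30  13 208]
(303, 201) [ 23  28 188]
(352, 191) [114   6 213]
(350, 230) [ 25  32 182]
(300, 243) [108   6 214]
(430, 160) [ 45   2 211]
(460, 180) [ 90   1 209]
(457, 180) [25 34 89]
(467, 262) [ 60   2 209]
(300, 190) [ 34  15 138]
(210, 200) [ 33  14 182]
(187, 200) [ 30  13 176]
276 [460.9 180.2]
58 [488.3 160.4]
32 [450.2 162.6]
10 [468.3 162.6]
11 [473.6 161.5]
60 [430.7 163. ]
17 [440.7 163.6]
61 [350.7 191.1]
17 [338.  194.7]
8 [345.  193.5]
14 [331.  194.9]
134 [320.3 197.9]
65 [490.8 197.7]
15 [470.5 198.3]
15 [476.5 198.7]
68 [432.9 199.6]
17 [443.1 199.5]
29 [452.5 199.4]
77 [293.2 202.9]
17 [304.9 201.3]
19 [316.9 206.9]
75 [357.6 228.3]
71 [310.9 228.5]
18 [345.7 230.8]
288 [325.8 237.8]
15 [338.8 231.8]
67 [440.5 238.4]
81 [300.6 240.1]
263 [467.1 262.4]
15 [451.  240.9]
30 [460.3 242.2]
11 [478.4 245.1]
14 [483.9 246.7]
61 [498.1 248.6]
72 [434.6 276. ]
18 [445.1 277.7]
30 [454.8 278.9]
9 [472.4 282.4]
16 [478.2 283.4]
61 [492.5 286.1]
```

View pics/m1.png

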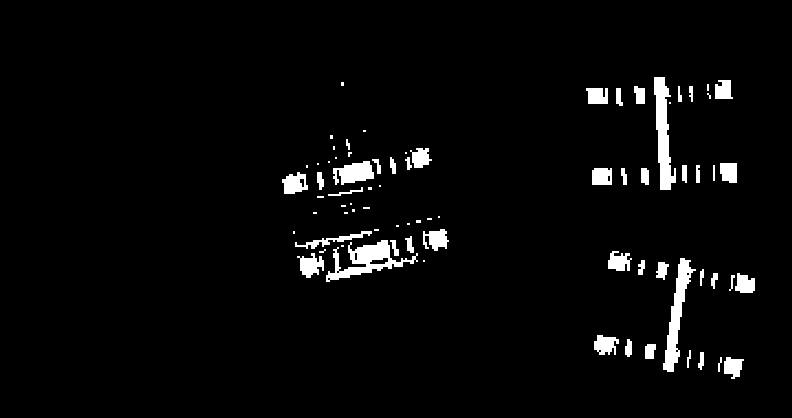

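```bash
cat >> h.py <<'E'
def fit2(model,pts):
    model=np.asarray(model,float);pts=np.asarray(pts,float)[:,:2]
    mc,pc=model.mean(0),pts.mean(0); H=(model-mc).T@(pts-pc)
    th=np.arctan2(H[0,1]-H[1,0],H[0,0]+H[1,1]); Rm=np.array([[np.cos(th),-np.sin(th)],[np.sin(th),np.cos(th)]])
    t=pc-Rm@mc; return t,th,(pts-(model@Rm.T+t))*1000
def wmask(c,thr=195):
    b=bgr(c).astype(int); return ((b.min(2)>thr)&(b[...,2]-b[...,0]<6)).astype(np.uint8)*255
def spine(c,px,zt=0.048,thr=195,win=40):
    """spine top centre & direction from component containing/nearest px"""
    m=wmask(c,thr); x,y=int(px[0]),int(px[1])
    l,cs=comps(m,x-win,max(0,y-win),x+win,y+win,60)
    i,a,ce=max(cs,key=lambda q:q[1])
    P=np.argwhere(l==i)[:,::-1]
    r=cv2.minAreaRect(P.astype(np.float32)); bp=cv2.boxPoints(r)
    W=onplane(c,bp,zt); 
    C=W.mean(0); e=W[1]-W[0]; f=W[2]-W[1]
    if np.linalg.norm(e)<np.linalg.norm(f): e,f=f,e
    return C,np.arctan2(e[1],e[0]),np.linalg.norm(e),np.linalg.norm(f),a
E
python3 - <<'E'
from h import *
c=cams.camera("top"); m=wmask(c)
# cradle
M=[(50,-80),(50,80),(-50,-80),(-50,80)]
px=[(350.7,191.1),(293.2,202.9),(357.6,228.3),(300.6,240.1)]
t,th,r=fit2(np.array(M)/1000,onplane(c,px,.042)); print("cradle",t,th,r.round(1))
Rm=lambda a:np.array([[np.cos(a),-np.sin(a)],[np.sin(a),np.cos(a)]])
for nm,px in dict(A=[(488.3,160.4),(430.7,163),(490.8,197.7),(432.9,199.6)],B=[(498.1,248.6),(440.5,238.4),(492.5,286.1),(434.6,276)]).items():
    tt,a,r=fit2(np.array(M)/1000,onplane(c,px,.044)); print(nm,tt,a,r.round(1))
print("spA",spine(c,(461,180))); print("spB",spine(c,(467,262)))
# knob
b=bgr(c).astype(int); k=(b.max(2)<60).astype(np.uint8)*255
for i,a,ce in comps(k,295,150,345,190,5)[1]: print("knob",a,ce)
cr=[(x/1000,y/1000) for x,y in M]
P=[np.r_[t+Rm(th)@np.array(q),.042] for q in cr]+[np.r_[t+Rm(th)@np.array([.12,0]),.154],np.r_[t+Rm(th)@np.array([.12,0]),.186]]
crop(c,"ov1",270,130,390,260,4.6,proj(c,P))
s=cams.camera("side"); crop(s,"ov1s",200,90,420,400,1.9,proj(s,P))
print(proj(s,P).round(0))
# rods
h=cv2.cvtColor(bgr(c),cv2.COLOR_BGR2HSV); rm_=((h[...,2]>110)).astype(np.uint8)*255
l,cs=comps(rm_,180,184,268,242,100)
for i,a,ce in cs: print(a,ce)
E
```

```text
cradle [0.50603055 0.03929688] 0.22064067236872495 [[ 1.   0.8]
 [ 0.8 -1.4]
 [-1.1  2.6]
 [-0.7 -1.9]]
A [ 0.60974403 -0.32544769] 0.06080322211854387 [[ 1.3  0.2]
 [-0.2 -0.6]
 [-1.1  0.7]
 [-0.  -0.4]]
B [ 0.38868005 -0.34020938] -0.15545376020054108 [[ 0.8  0.6]
 [ 0.6 -0.8]
 [-0.6  0.9]
 [-0.8 -0.7]]
spA (array([ 0.60999429, -0.32627026,  0.048     ]), np.float64(-3.0905734695907334), np.float64(0.13707339671705404), np.float64(0.01927993566779461), np.int32(281))
spB (array([ 0.38789808, -0.3425953 ,  0.048     ]), np.float64(-0.16823765464637755), np.float64(0.13681878612942297), np.float64(0.019580680653475416), np.int32(266))
knob 114 [315.22807018 163.89473684]
knob 8 [321.5 175. ]
[[319. 194.]
 [326. 240.]
 [357. 190.]
 [369. 235.]
 [290. 183.]
 [289. 171.]]
445 [187.34157303 210.70337079]
475 [209.20210526 211.06315789]
461 [253.48156182 213.10629067]
```

View pics/ov1.png

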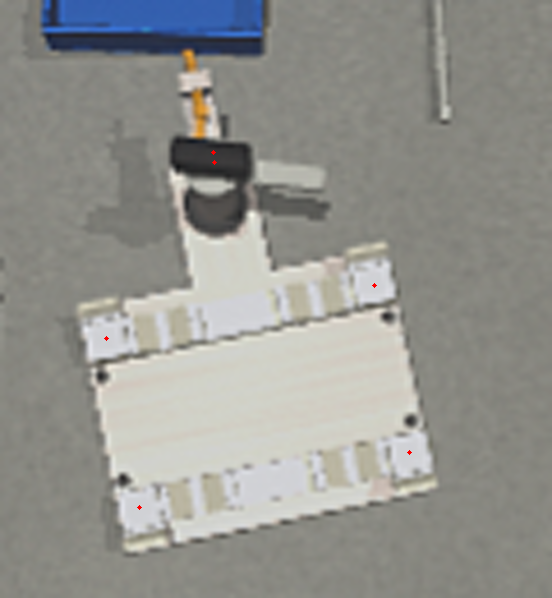

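View pics/ov1s.png

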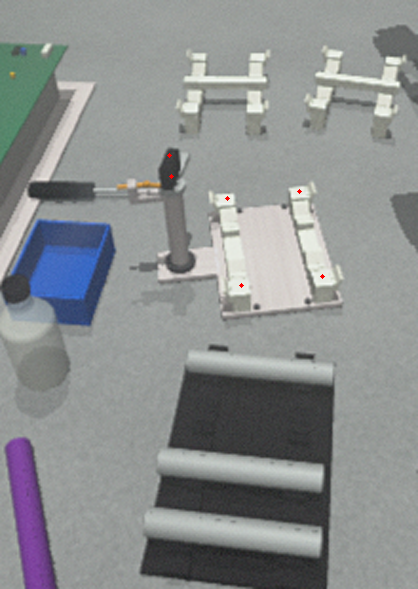

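```bash
cat >> h.py <<'E'
def rods(c,win=(170,172,275,252),thr=155,z=.032):
    v=bgr(c).min(2); m=(v>thr).astype(np.uint8)*255
    l,cs=comps(m,*win,250); out=[]
    for i,a,ce in cs:
        P=np.argwhere(l==i)[:,::-1].astype(np.float32)
        r=cv2.minAreaRect(P); W=onplane(c,cv2.boxPoints(r),z); e=W[1]-W[0]; f=W[2]-W[1]
        if np.linalg.norm(e)<np.linalg.norm(f): e,f=f,e
        # direction via PCA
        Q=onplane(c,P,z)[:,:2]; u=np.linalg.svd(Q-Q.mean(0),full_matrices=False)[2][0]
        yaw=np.arctan2(u[1],u[0]); yaw=(yaw+np.pi/2)%np.pi-np.pi/2
        out.append((Q.mean(0),yaw,np.linalg.norm(e),np.linalg.norm(f),W.mean(0)[:2]))
    return out
E
python3 - <<'E'
from h import *
c=cams.camera("top"); s=cams.camera("side"); E=[]
for q in rods(c):
    print([np.round(x,4) for x in q])
    u=np.array([np.cos(q[1]),np.sin(q[1])])
    E+=[np.r_[q[0]+k*.08*u,.032] for k in(-1,0,1)]
crop(s,"rs",260,260,400,400,5.5,None); 
crop(s,"rs",260,260,400,400,4.2,proj(s,E)); crop(c,"rt",160,165,290,255,6,proj(c,E))
E
```

```text
Traceback (most recent call last):
  File "h.py", line 17, in proj
    return cv2.projectPoints(np.asarray(P,float).reshape(-1,3),rv,t,c["K"],np.array(c["distortion"],float))[0].reshape(-1,2)
           ^^^^^^^^^^^^^^^^^^^^^^^^^^^^^^^^^^^^^^^^^^^^^^^^^^^^^^^^^^^^^^^^^^^^^^^^^^^^^^^^^^^^^^^^^^^^^^^^^^^^^^^^^^^
AttributeError: 'NoneType' object has no attribute 'reshape'
```

View pics/rs.png

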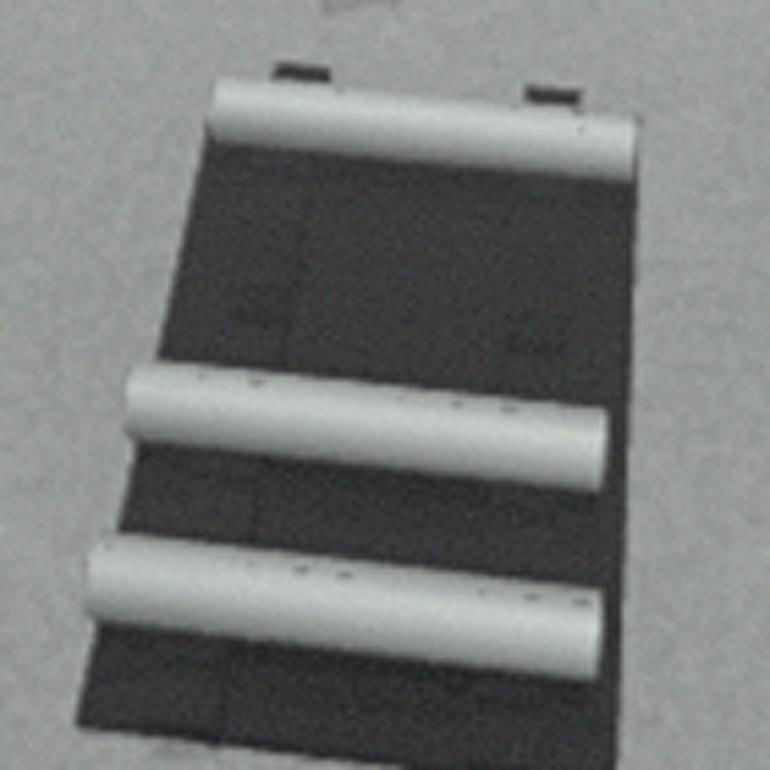

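Run:
```python
from h import *
c=cams.camera("top"); v=bgr(c).min(2)
print(v[210,175:272]); print(v[174:190,209],v[236:250,208])
m=np.where(v>130,255,0).astype(np.uint8); print([(a,ce) for i,a,ce in comps(m,170,172,275,252,60)[1]])
```

```text
[125 127 133 119  36  32  36  31  90 142 151 163 169 162 146 131 114  81
  38  26  30  37  41  40  41  41  41  40  40  26 103 137 148 161 167 161
 147 133 116  87  33  29  32  42  43  42  42  41  43  43  41  44  45  43
  43  44  44  44  43  44  45  46  45  43  47  44  45  45  45  46  47  46
  46  38  64 131 143 155 163 164 151 140 124 100  33  39  51  51  50  51
  52  50  42  70 141 132 126]
[127 123 127 125 122 123 127 147 146 147 148 149 148 150 151 153] [158 158 161 143  68  31  36  94 137 131 129 127 126 129]
[(np.int32(364), array([186.85989011, 209.0989011 ])), (np.int32(357), array([208.88235294, 210.46218487])), (np.int32(384), array([252.953125  , 214.81770833]))]
```

Run:
```python
from h import *
import json
c=cams.camera("top"); s=cams.camera("side"); v=cv2.GaussianBlur(bgr(c).min(2),(3,3),0).astype(float); E=[];out=[]
raw=bgr(c).min(2)
for x0 in (187.5,209.2,253):
    xs=[];ys=[]
    for y in range(190,233):
        row=raw[y].astype(float); a=int(x0)-9; seg=row[a:a+19]; on=np.where(seg>80)[0]
        i,j=on[0],on[-1]; 
        l=a+i-(seg[i]-80)/(seg[i]-seg[i-1]) if i>0 else np.nan
        r=a+j+(seg[j]-80)/(seg[j]-seg[j+1]) if j<18 else np.nan
        xs.append((l+r)/2);ys.append(y)
    xs=np.array(xs);ys=np.array(ys);k=np.isfinite(xs);p=np.polyfit(ys[k],xs[k],1)
    yy=np.arange(172,252,.25); xx=np.polyval(p,yy)
    prof=np.mean([cv2.remap(raw.astype(np.float32),(xx+d).astype(np.float32)[None],yy.astype(np.float32)[None],cv2.INTER_LINEAR)[0] for d in(-2,-1,0,1)],0)
    mid=len(yy)//2; g=np.abs(np.gradient(cv2.GaussianBlur(prof[None],(5,1),0)[0]))
    top=yy[:40+30][np.argmax(g[:70])]; 
    b0=220; bot=yy[b0+np.argmax(g[b0:])]
    W=onplane(c,[[np.polyval(p,top),top],[np.polyval(p,bot),bot]],[.032,.032][0]) 
    yaw=np.arctan2(*(W[0]-W[1])[[1,0]]); print(top,bot,np.linalg.norm(W[0]-W[1]),W.mean(0),yaw,p)
    C=W.mean(0);u=np.array([np.cos(yaw),np.sin(yaw),0]); E+=[C-.08*u,C,C+.08*u]; out.append([*C[:2],yaw])
print(out)
crop(s,"rs",260,260,400,400,4.2,proj(s,E)); crop(c,"rt",160,165,290,255,6,proj(c,E))
```

```text
180.5 239.5 0.16090306863109588 [0.51391314 0.41513561 0.032     ] -0.019563382746394593 [-6.57022035e-02  2.01142270e+02]
180.5 239.5 0.16072587312125694 [0.51523209 0.3545562  0.032     ] -0.03042356428857809 [-7.26097913e-02  2.24697752e+02]
185.5 244.5 0.16005558305029863 [0.50426921 0.23427993 0.032     ] -0.02806314849846611 [-6.20703713e-02  2.66794254e+02]
[[np.float64(0.5139131399284965), np.float64(0.41513560869863686), np.float64(-0.019563382746394593)], [np.float64(0.5152320919459557), np.float64(0.3545562028854512), np.float64(-0.03042356428857809)], [np.float64(0.5042692110661626), np.float64(0.23427993154995377), np.float64(-0.02806314849846611)]]
```

View pics/rs.png

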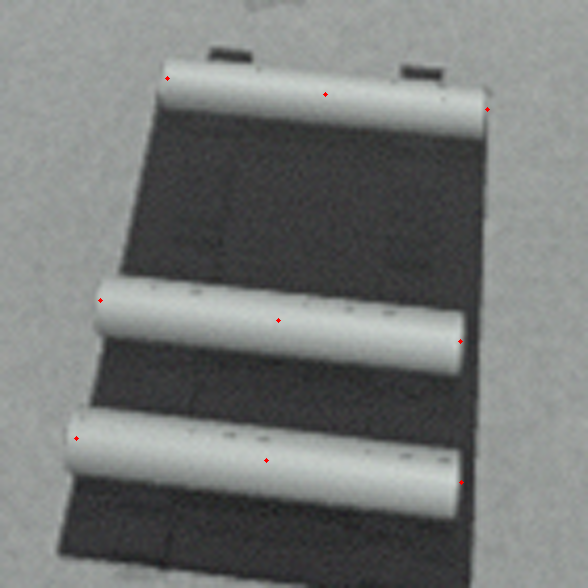

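View pics/rt.png

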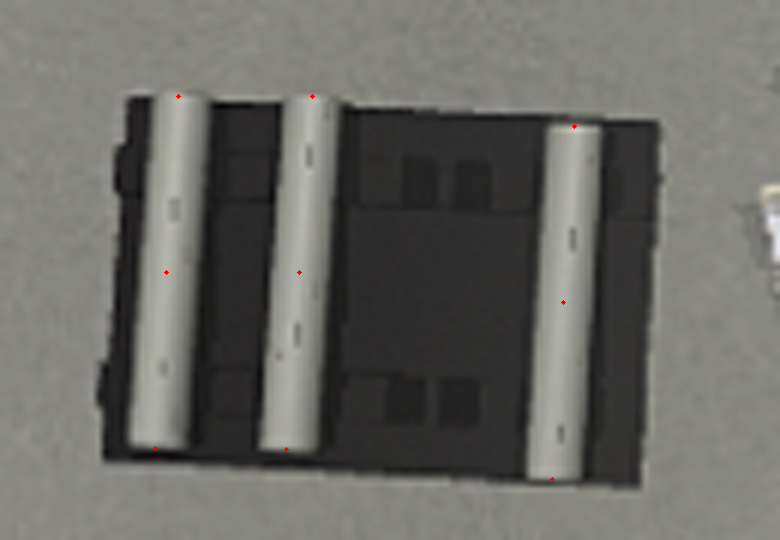

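```bash
cat >> h.py <<'E'
CR=np.array([0.50603,0.03930]); TH=0.2206
RODS=[[.5139,.4151,-.027],[.5152,.3546,-.027],[.5043,.2343,-.027]]
def cw(x,y): 
    return CR+np.array([np.cos(TH)*x-np.sin(TH)*y,np.sin(TH)*x+np.cos(TH)*y])
def ori(yaw):
    q=sensors.state()["qpos"]; best=None
    return (R.from_euler("z",yaw)*R.from_euler("x",np.pi)).as_rotvec()
def bestyaw(p,yaw,q0=None):
    q0=np.array(sensors.state()["qpos"]) if q0 is None else q0; b=None
    for y in (yaw,yaw+np.pi,yaw-np.pi):
        q=ctrl.solve_ik(list(p),list(ori(y)))
        if q is None: continue
        d=np.abs(np.array(q)-q0).max()
        if b is None or d<b[0]-1e-6: b=(d,y,q)
    return b
def st(msg=""):
    s=sensors.state(); print(msg,"t=%.1f"%s["time_s"],"p",np.round(s["eef_pos"],4),"F",np.round(s["force"],1),"w mm %.1f"%(s["width"]*88)); return s
def mm(x): return x/88.
def goabove(xy,z,yaw):
    b=bestyaw([*xy,z],yaw); ctrl.movep([*xy,z],list(ori(b[1]))); return b[1]
def save(n):
    for k in("top","side"): cv2.imwrite(f"pics/{n}_{k}.png",bgr(cams.camera(k)))
E
python3 - <<'E'
from h import *
for p,y in [((*RODS[2][:2],.16),-.027),((*cw(0,-.046),.2),TH),((.61,-.326,.2),.055),((*cw(.12,0),.2),TH+4.39),((*cw(.12,0),.2),TH+4.39-1.25)]:
    b=bestyaw(p,y); print(np.round(b[1],3),np.round(b[2],2))
ctrl.move_gripper(mm(46),30); st()
goabove(RODS[2][:2],.16,-.027); st("above")
E
```

```text
3.115 [ 0.22  0.22  1.73  0.    1.19 -1.32]
0.221 [-0.24  0.09  1.79 -0.    1.26  1.11]
0.055 [-0.66  0.47  1.32 -0.    1.36  0.85]
7.752 [-0.08  0.33  1.51 -0.    1.31  0.02]
6.502 [-0.08  0.33  1.51  0.    1.31  1.27]
 t=1.3 p [ 0.2598 -0.513   0.2387] F [ 0.7 -0.4  0.3] w mm 45.9
above t=4.1 p [0.5048 0.2336 0.1601] F [0.2 0.8 0.8] w mm 45.8
```

```bash
cat >> h.py <<'E'
def pickrod(i,zt=.015):
    x,y,a=RODS[i]
    ctrl.move_gripper(mm(46),40)
    goabove((x,y),.14,a)
    print("touch",ctrl.move_linear([x,y,.04],feed=.15,max_force=15), ctrl.move_linear([x,y,zt],feed=.05,max_force=8)); st("down")
    ctrl.move_gripper(0.0,40); st("closed")
    ctrl.move_linear([x,y,.17],feed=.15); return st("lifted")
E
python3 - <<'E'
from h import *
pickrod(2); save("p3")
E
```

```text
touch False False
down t=6.0 p [0.5042 0.2342 0.0148] F [ 0.6 -0.1 -0.4] w mm 45.7
closed t=6.5 p [0.5047 0.2358 0.0156] F [0.  6.  1.7] w mm 24.6
lifted t=7.7 p [0.5036 0.234  0.1689] F [ 0.4 -0.3 -2.1] w mm 24.5
```

```bash
python3 -c "
import cv2,numpy as np
a=cv2.imread('pics/p3_top.png');b=cv2.imread('pics/p3_side.png');cv2.imwrite('pics/p3.png',np.vstack([a[100:350,100:500],b[100:400,100:500]]))"
```

```text
(no output)
```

View pics/p3.png

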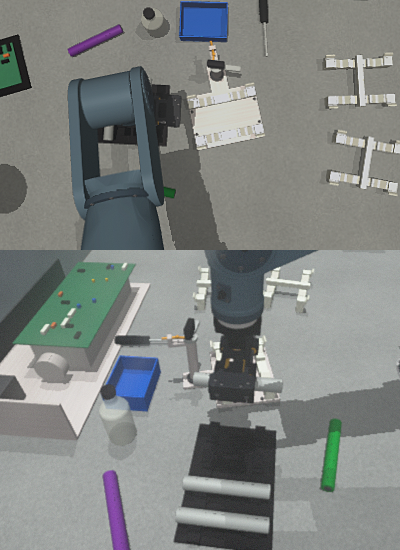

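```bash
cat >> h.py <<'E'
def placerod(y,z,opening):
    p=cw(0,y)
    a=goabove(p,z+.13,TH); st("above")
    ctrl.move_linear([*p,z+.03],feed=.2)
    s=st("near")
    if s["width"]*88<22: print("LOST?")
    print("hit",ctrl.move_linear([*p,z+.0005-.0168],feed=.03,max_force=8)); st("down")
    ctrl.move_gripper(mm(opening)); ctrl.sleep(.2); st("open")
    ctrl.move_linear([*p,z+.13],feed=.25)
E
python3 - <<'E'
from h import *
placerod(-.046,.042,38); st()
pickrod(1);
E
```

```text
above t=8.7 p [ 0.516  -0.0049  0.1718] F [ 0.6  0.1 -2. ] w mm 24.7
near t=9.4 p [ 0.5167 -0.0049  0.0726] F [ 0.8 -0.7 -1.6] w mm 24.8
hit True
down t=10.7 p [ 0.5159 -0.0052  0.0275] F [0.9 0.7 3.5] w mm 24.7
open t=11.3 p [ 0.5147 -0.0052  0.0265] F [ 0.4  0.3 -0.4] w mm 38.1
 t=12.1 p [ 0.5153 -0.0054  0.1709] F [-0.7 -0.5  0.1] w mm 38.2
touch False False
down t=15.2 p [0.5151 0.3546 0.0147] F [0.3 1.5 0.4] w mm 46.0
closed t=15.7 p [0.5156 0.3556 0.0156] F [-0.1  5.   1. ] w mm 24.5
lifted t=16.9 p [0.5144 0.3541 0.1686] F [-0.1  0.4 -2.5] w mm 24.7
```

Run:
```python
from h import *
c=cams.camera("top"); P=[np.r_[cw(x,-.046),.042] for x in(-.08,0,.08)]; print(proj(c,P)); crop(c,"pl1",270,130,390,260,4.6,proj(c,P))
```

```text
[[348.40218067 241.47493039]
 [342.36632624 212.13971425]
 [336.38392384 183.1089    ]]
```

View pics/pl1.png

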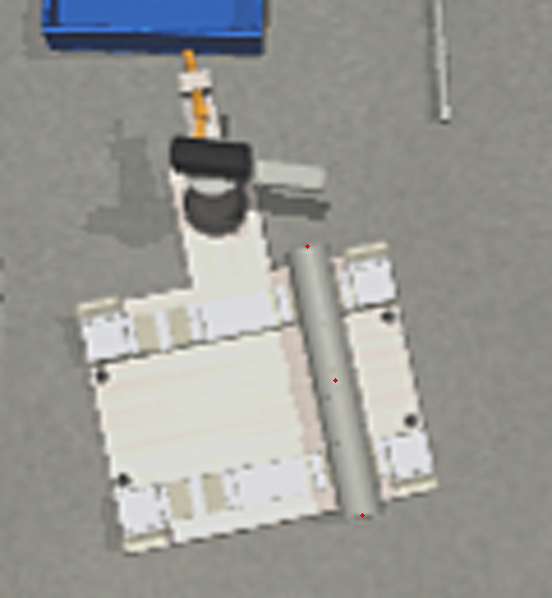

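Run:
```python
from h import *
placerod(.046,.042,38); st()
# move aside, look at frames and cradle
ctrl.goto_joints([0.6]+list(sensors.state()["qpos"][1:])); st()
c=cams.camera("top"); crop(c,"pl2",270,130,390,260,4.6); crop(c,"fr2",410,140,520,300,3.7)
print(spine(c,(461,180))); print(spine(c,(467,262)))
m=wmask(c)
print([(a,ce.round(1)) for i,a,ce in comps(m,410,140,520,300,40)[1]])
```

```text
above t=18.0 p [0.4962 0.0847 0.172 ] F [-0.3  1.  -1.5] w mm 24.6
near t=18.6 p [0.4966 0.0848 0.0725] F [ 0.7 -0.3 -2.1] w mm 24.5
hit True
down t=20.0 p [0.4958 0.0845 0.0274] F [1.1 1.5 2.8] w mm 24.6
open t=20.6 p [0.4945 0.0843 0.0264] F [-0.4 -0.3  0.1] w mm 38.0
 t=21.3 p [0.4951 0.0842 0.1709] F [-0.4  0.4 -0.5] w mm 37.9
 t=22.6 p [0.3369 0.3723 0.1704] F [-0.8  0.5  0.4] w mm 38.1
(array([ 0.60999429, -0.32627026,  0.048     ]), np.float64(-3.0905734695907334), np.float64(0.13707339671705404), np.float64(0.01927993566779461), np.int32(282))
(array([ 0.38789808, -0.3425953 ,  0.048     ]), np.float64(-0.16823765464637755), np.float64(0.13681878612942297), np.float64(0.019580680653475416), np.int32(270))
[(np.int32(282), array([460.9, 180. ])), (np.int32(60), array([488.2, 160.3])), (np.int32(67), array([430.5, 163. ])), (np.int32(67), array([490.7, 197.7])), (np.int32(70), array([433. , 199.6])), (np.int32(70), array([440.7, 238.4])), (np.int32(270), array([467.1, 262.5])), (np.int32(63), array([498.2, 248.4])), (np.int32(76), array([434.6, 276.1])), (np.int32(63), array([492.6, 286.3]))]
```

View pics/pl2.png

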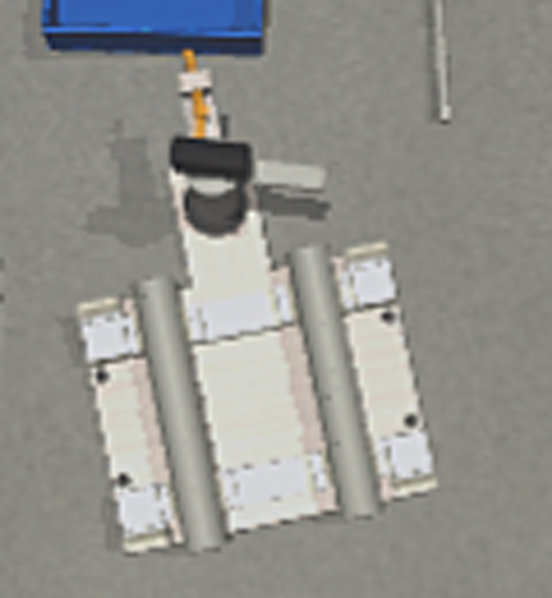

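View pics/fr2.png

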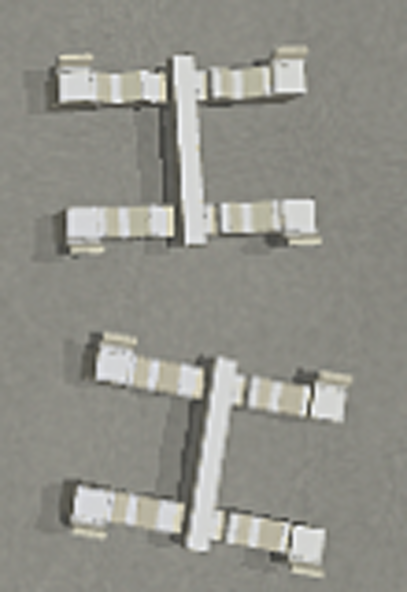

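```bash
cat >> h.py <<'E'
def pickframe(x,y,a,z0=.021):
    ctrl.move_gripper(mm(50),60)
    goabove((x,y),.15,a)
    print("touch",ctrl.move_linear([x,y,.05],feed=.2,max_force=15), ctrl.move_linear([x,y,z0],feed=.05,max_force=8)); st("down")
    ctrl.move_gripper(0.0,60); st("closed")
    ctrl.move_linear([x,y,.20],feed=.15); return st("lifted")
def placeframe(z,dx=0,dy=0,mf=10):
    p=cw(dx,dy)
    goabove(p,z+.10,TH); st("above")
    ctrl.move_linear([*p,z+.005],feed=.15); st("near")
    ok=ctrl.move_linear([*p,z-.0195],feed=.02,max_force=mf); print("hit",ok); return st("down")
E
python3 - <<'E'
from h import *
pickframe(.6098,-.3258,.057); save("f1")
b=bestyaw([*cw(0,0),.19],TH); print(b[1],np.round(b[2],2))
c=cams.camera("side"); crop(c,"f1",200,60,450,260,3)
E
```

```text
touch False False
down t=27.0 p [ 0.6098 -0.3258  0.0209] F [ 0.1  0.5 -0.4] w mm 50.2
closed t=27.6 p [ 0.6098 -0.3253  0.0212] F [-0.7  3.7  2.7] w mm 14.8
lifted t=29.0 p [ 0.6092 -0.3253  0.1984] F [-0.7  0.3 -2.5] w mm 15.1
3.3621926535897932 [-0.16  0.08  1.82  0.    1.24 -1.95]
```

View pics/f1.png

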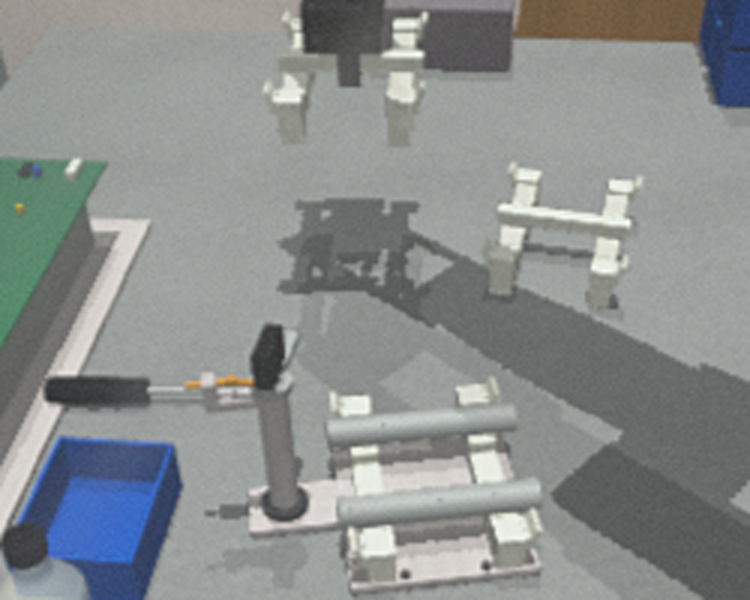

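Run:
```python
from h import *
s=sensors.state(); p=s["eef_pos"]; ctrl.move_linear([p[0],p[1],.25],feed=.2)
goabove(cw(0,0),.25,TH)
placeframe(.082)
save("f2")
c=cams.camera("side"); crop(c,"f2",270,150,420,280,5)
```

```text
above t=31.3 p [0.5056 0.0386 0.1814] F [ 1.  -0.5 -1.5] w mm 15.2
near t=32.1 p [0.5074 0.0391 0.0885] F [-0.5 -0.2 -2.6] w mm 14.9
hit True
down t=33.2 p [0.5059 0.0396 0.0632] F [ 0.1 -0.3  4.2] w mm 14.9
```

View pics/f2.png

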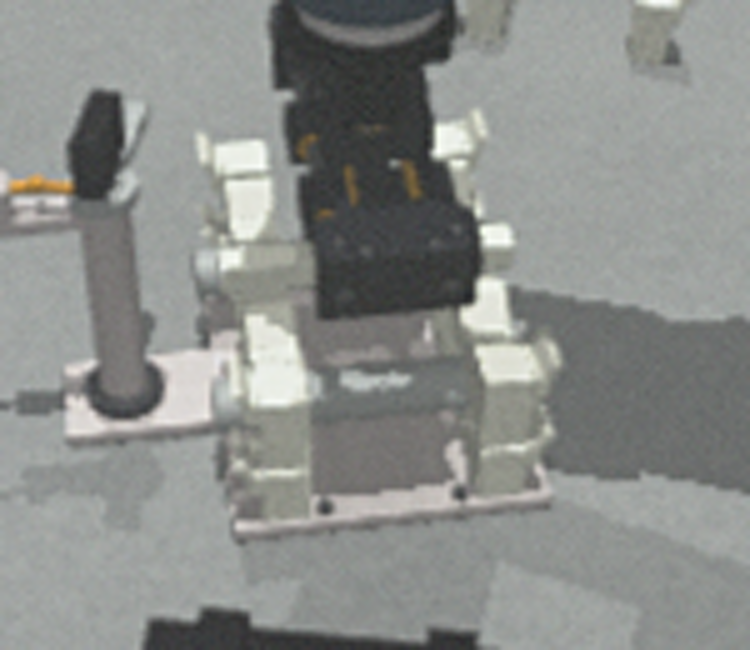

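Run:
```python
from h import *
ctrl.move_gripper(mm(34)); ctrl.sleep(.2); st("open")
p=sensors.state()["eef_pos"]; ctrl.move_linear([p[0],p[1],.20],feed=.2)
pickrod(0)
c=cams.camera("side"); crop(c,"f3",270,150,420,280,5); t=cams.camera("top"); crop(t,"f3t",270,130,390,260,4.6,proj(t,[np.r_[cw(0,0),.09],*[np.r_[cw(x,y),.086] for x in(-.05,.05) for y in(-.08,.08)]]))
```

```text
open t=34.1 p [0.5045 0.0397 0.062 ] F [ 0.4 -0.3 -0.2] w mm 33.9
touch False False
down t=38.2 p [0.5138 0.4151 0.0147] F [0.  0.1 0.4] w mm 46.0
closed t=38.6 p [0.5142 0.4157 0.0155] F [0.2 3.1 0.2] w mm 24.4
lifted t=39.8 p [0.5132 0.4146 0.1686] F [ 0.2 -1.  -2.2] w mm 25.0
```

View pics/f3.png

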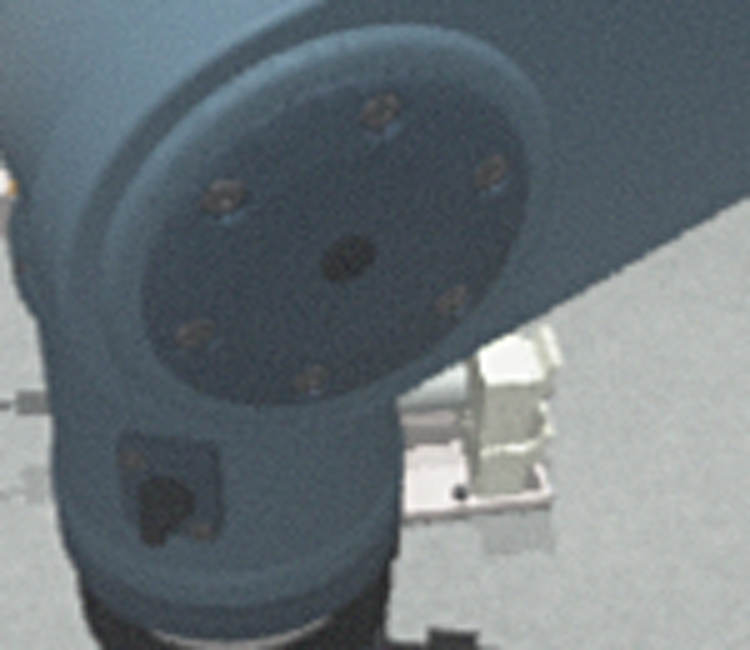

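View pics/f3t.png

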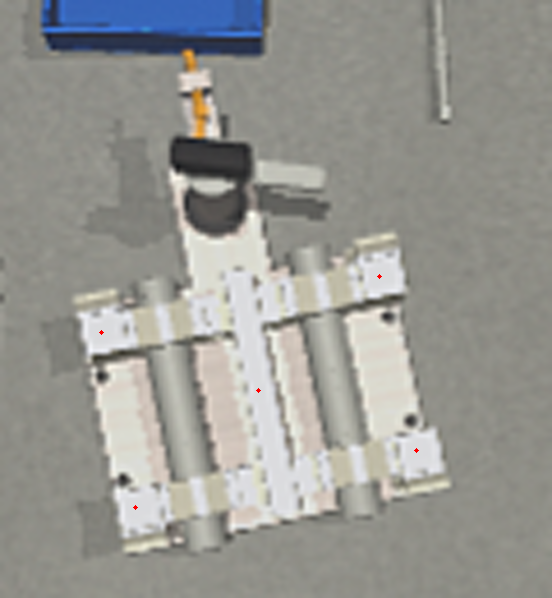

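Run:
```python
from h import *
placerod(.046,.086,33); st()
ctrl.goto_joints([0.6]+list(sensors.state()["qpos"][1:])); st()
c=cams.camera("top"); crop(c,"pl4",270,130,390,260,4.6,proj(c,[np.r_[cw(x,.046),.086] for x in(-.08,0,.08)])); crop(c,"fr4",410,140,520,300,3.7)
sd=cams.camera("side"); crop(sd,"pl4s",270,150,420,280,5)
print(spine(c,(467,262)))
m=wmask(c)
print([(a,ce.round(1)) for i,a,ce in comps(m,390,140,540,330,40)[1]])
```

```text
above t=41.2 p [0.4962 0.0848 0.216 ] F [ 0.   0.5 -1.9] w mm 24.6
near t=41.8 p [0.4966 0.0847 0.1165] F [-0.4 -0.4 -1. ] w mm 24.6
hit False
down t=43.5 p [0.4961 0.0842 0.0699] F [-0.9  0.8 -2. ] w mm 24.9
open t=44.1 p [0.496  0.0842 0.0698] F [ 0.7 -0.3 -1.1] w mm 32.9
 t=44.8 p [0.4951 0.0842 0.2147] F [0.1 0.2 0.1] w mm 32.6
 t=46.0 p [0.3369 0.3723 0.2142] F [-0.1  0.2  0.3] w mm 33.2
(array([ 0.38789808, -0.3425953 ,  0.048     ]), np.float64(-0.16823765464637755), np.float64(0.13681878612942297), np.float64(0.019580680653475416), np.int32(270))
[(np.int32(70), array([440.7, 238.4])), (np.int32(270), array([467.1, 262.5])), (np.int32(64), array([498.2, 248.5])), (np.int32(77), array([434.5, 276.2])), (np.int32(66), array([492.7, 286.2]))]
```

View pics/pl4.png

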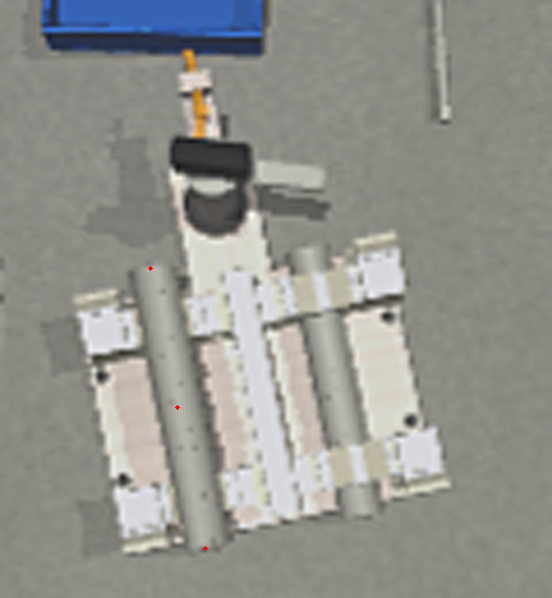

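View pics/pl4s.png

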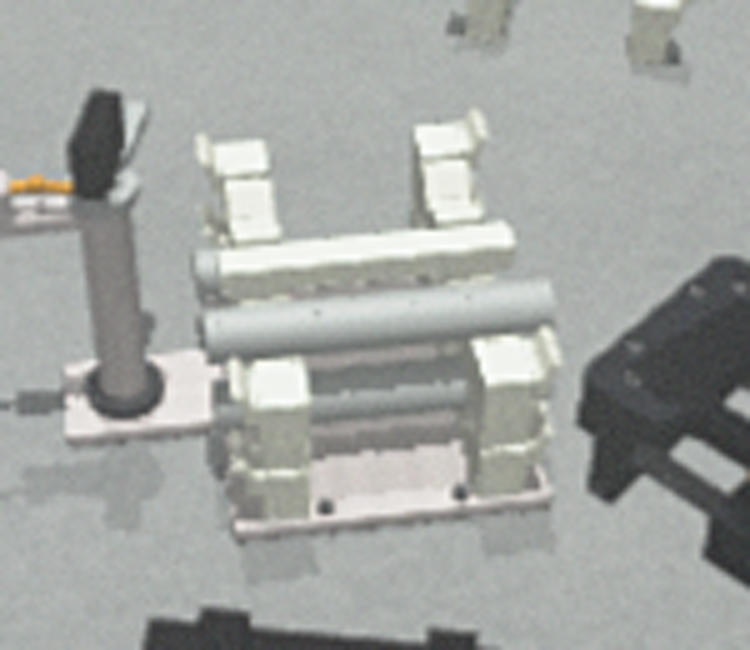

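View pics/fr4.png

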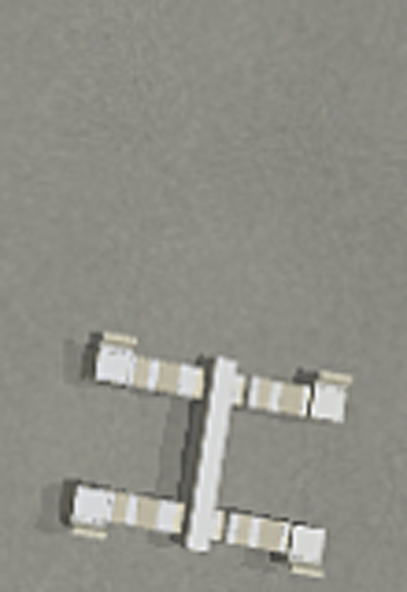

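Run:
```python
from h import *
c=cams.camera("top")
px=[(498.2,248.5),(440.7,238.4),(492.7,286.2),(434.5,276.2)]
M=np.array([(50,-80),(50,80),(-50,-80),(-50,80)])/1000
t,a,r=fit2(M,onplane(c,px,.044)); C,sa,*_=spine(c,(467,262)); print(t,a,C,sa)
p=(t+C[:2])/2; a=(a+sa)/2
goabove((.45,-.1),.30,-.16); 
c=cams.camera("top"); print(spine(c,(467,262))[0])
pickframe(p[0],p[1],a)
ctrl.move_linear([p[0],p[1],.28],feed=.2)
goabove(cw(0,0),.28,TH); st()
s=cams.camera("side"); crop(s,"f5",230,60,450,280,2.7)
```

```text
[ 0.38855279 -0.34048336] -0.1545863465873553 [ 0.38789808 -0.3425953   0.048     ] -0.16823765464637755
[ 0.32516809 -0.40943094  0.048     ]
touch False False
down t=51.0 p [ 0.3882 -0.3415  0.0209] F [ 0.7 -0.7  0.5] w mm 49.9
closed t=51.6 p [ 0.3882 -0.3411  0.0211] F [0.8 3.8 3.7] w mm 15.5
lifted t=53.0 p [ 0.3878 -0.341   0.1989] F [-0.3 -0.2 -2.3] w mm 15.2
 t=55.0 p [0.506  0.0384 0.2797] F [-0.6 -0.5 -2.6] w mm 14.5
```

View pics/f5.png

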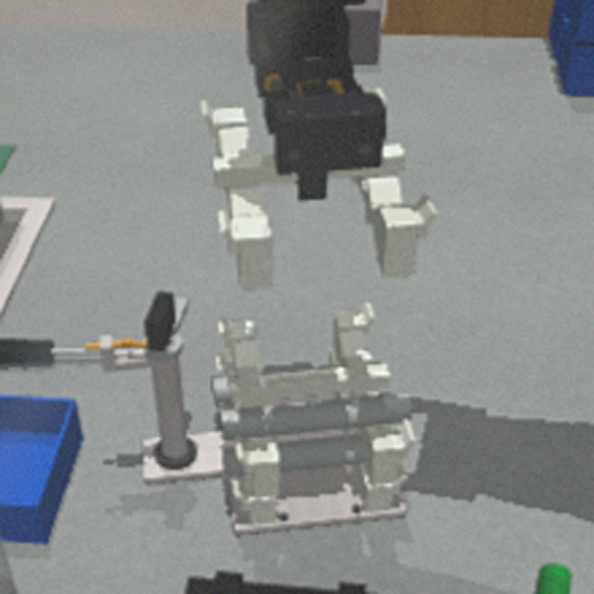

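Run:
```python
from h import *
p=cw(0,0)
ctrl.move_linear([*p,.131],feed=.15); st("near")
print(ctrl.move_linear([*p,.126-.0195],feed=.02,max_force=10)); st("down")
s=cams.camera("side"); crop(s,"f6",270,130,420,280,4)
```

```text
near t=56.2 p [0.5068 0.0391 0.1319] F [ 0.5 -0.1 -2.7] w mm 14.7
False
down t=57.5 p [0.506  0.0393 0.1071] F [-4.4 -0.1  5.2] w mm 14.9
```

View pics/f6.png

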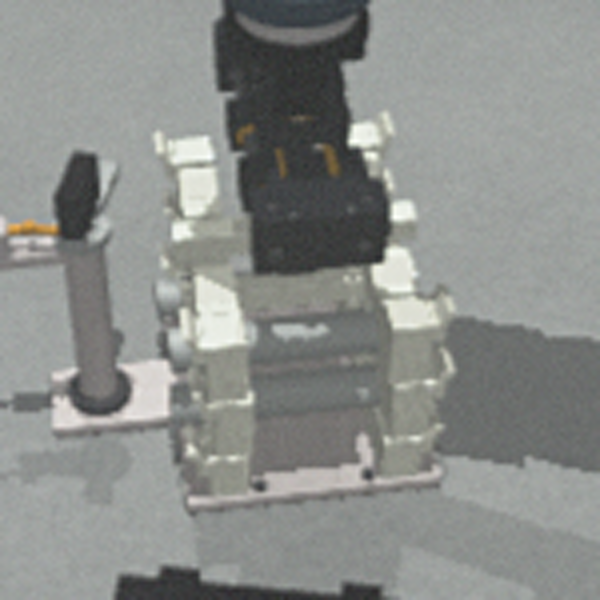

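Seated at TCP 0.107 as expected, with all four end blocks flush. Next I release it and check from above.

Run:
```python
from h import *
ctrl.move_gripper(mm(34)); ctrl.sleep(.2); st("open")
p=sensors.state()["eef_pos"]; ctrl.move_linear([p[0],p[1],.28],feed=.2)
ctrl.goto_joints([0.7]+list(sensors.state()["qpos"][1:])); st()
K=cw(.12,0)
c=cams.camera("top"); crop(c,"pl7",270,130,390,260,4.6,proj(c,[np.r_[cw(x,y),.130] for x in(-.05,.05) for y in(-.08,.08)]+[np.r_[K,.186]]))
sd=cams.camera("side"); crop(sd,"pl7s",270,150,420,280,5,proj(sd,[np.r_[K,.186]]))
b=bgr(c).max(2); k=(b<60).astype(np.uint8)*255
l,cs=comps(k,300,150,345,172,30)
for i,a,ce in cs:
    r=cv2.minAreaRect(np.argwhere(l==i)[:,::-1].astype(np.float32)); print("knob",a,ce,r,onplane(c,[r[0]],.184),K)
```

```text
open t=58.3 p [0.5061 0.0393 0.1065] F [-0.5 -0.1 -0.7] w mm 33.9
 t=60.8 p [0.3019 0.4072 0.2786] F [ 0.3 -0.6  0.3] w mm 33.7
knob 113 [315.25663717 163.90265487] ((315.0853576660156, 164.23171997070312), (16.56473159790039, 7.951070785522461), 6.34019136428833) [[0.61940736 0.06747482 0.184     ]] [0.62312196 0.06555781]
```

View pics/pl7.png

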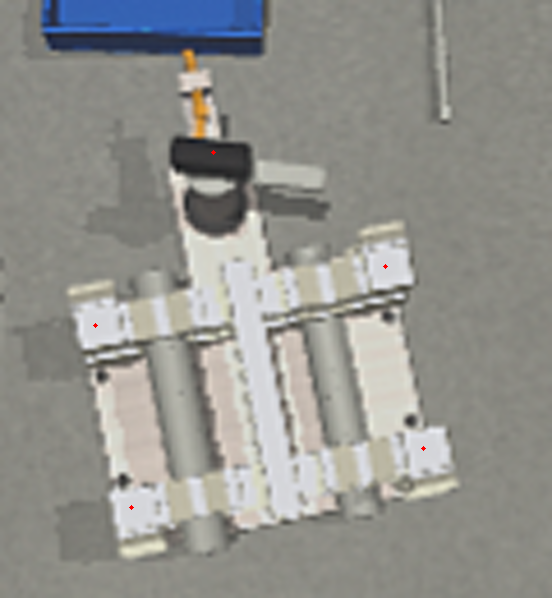

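View pics/pl7s.png

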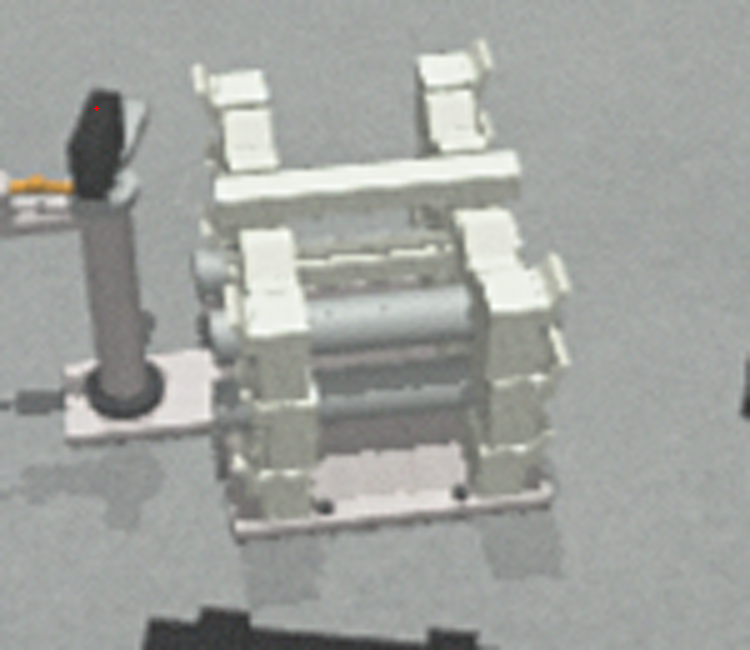

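Run:
```python
from h import *
K=cw(.12,0); a=TH+4.39
ctrl.move_gripper(mm(40),40)
b=None
for y in (a,a-np.pi,a-2*np.pi):
    q=ctrl.solve_ik([*K,.25],list(ori(y)))
    q2=ctrl.solve_ik([*K,.25],list(ori(y-1.25)))
    print(y,np.round(q,2),np.round(q2,2))
y=goabove(K,.25,a); st(); print(np.round(sensors.state()["qpos"],2),y)
print("touch",ctrl.move_linear([*K,.156],feed=.08,max_force=8)); st("down")
s=cams.camera("side"); crop(s,"k1",230,100,400,260,4)
t=cams.camera("top"); crop(t,"k1t",250,100,400,260,4)
```

```text
Traceback (most recent call last):
TypeError: unsupported operand type(s) for *: 'NoneType' and 'float'
```

Run:
```python
from h import *
K=cw(.12,0); a=TH+4.39-np.pi
for y in (a,a-.6,a-1.25): print(y,ctrl.solve_ik([*K,.25],list(ori(y))))
ctrl.movep([*K,.25],list(ori(a))); st(); print(np.round(sensors.state()["qpos"],2))
print("touch",ctrl.move_linear([*K,.156],feed=.08,max_force=8)); st("down")
s=cams.camera("side"); crop(s,"k1",230,100,400,260,4)
t=cams.camera("top"); crop(t,"k1t",250,100,400,260,4)
```

```text
1.4690073464102067 [-0.08431301  0.28492103  1.45820594  0.          1.39846569  0.01747597]
0.8690073464102067 [-8.43130054e-02  2.84921028e-01  1.45820594e+00 -4.44089210e-16
  1.39846569e+00  6.17475975e-01]
0.2190073464102067 [-0.08431301  0.28492103  1.45820594  0.          1.39846569  1.26747597]
 t=63.0 p [0.6229 0.0663 0.2501] F [-0.1 -0.2  0.3] w mm 40.0
[-0.08  0.28  1.46  0.    1.4   0.02]
touch False
down t=64.3 p [0.6236 0.0655 0.1567] F [-0.3  0.2 -0.3] w mm 39.6
```

View pics/k1.png

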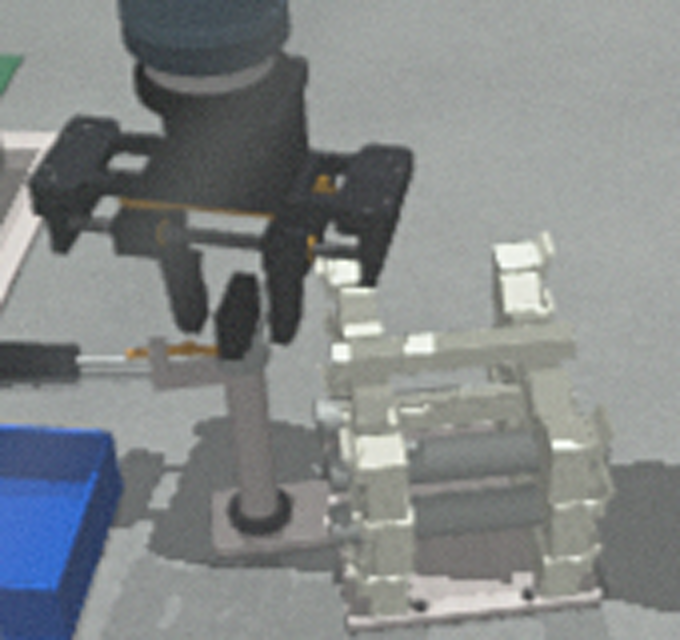

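Run:
```python
from h import *
K=cw(.12,0); a=TH+4.39-np.pi
ctrl.move_gripper(0,25); s=st("closed")
# recentre to where the fingers ended up if pushed
K2=K+(np.array(s["eef_pos"][:2])-K)*1.0
for d in (.3,.6,.9,1.2):
    ctrl.movep([*K,.156],list(ori(a-d))); s=st("d%.1f"%d); print(np.round(s["torque"],2), np.round(s["qpos"][5],3))
s=cams.camera("side"); crop(s,"k2",230,100,400,260,4)
```

```text
closed t=64.9 p [0.6229 0.0656 0.156 ] F [-1.6 -0.3  2.6] w mm 14.8
d0.3 t=65.3 p [0.622  0.0658 0.1561] F [-6.5  1.3  4.4] w mm 14.7
[0.06 0.86 0.06] 0.318
d0.6 t=65.7 p [0.6213 0.0662 0.156 ] F [-9.1  1.6  7.2] w mm 15.0
[ 0.28  1.36 -0.01] 0.618
d0.9 t=66.0 p [0.6207 0.0669 0.1561] F [-11.1   4.2   8.3] w mm 14.8
[ 0.57  1.68 -0.04] 0.918
d1.2 t=66.4 p [0.6204 0.0677 0.1561] F [-12.7   6.7   9.3] w mm 14.9
[ 0.97  1.93 -0.09] 1.218
```

View pics/k2.png

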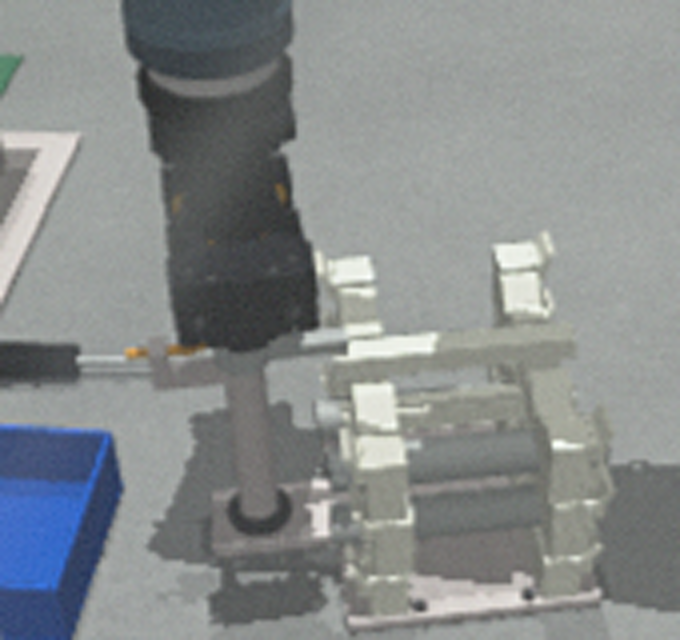

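Tongue is over the spine. I'll release, retreat straight up and check.

Run:
```python
from h import *
ctrl.move_gripper(mm(40)); ctrl.sleep(.3); p=st("open")["eef_pos"]
ctrl.move_linear([p[0],p[1],.28],feed=.15)
ctrl.goto_joints([-1.0]+list(sensors.state()["qpos"][1:])); ctrl.sleep(.5); st()
s=cams.camera("side"); crop(s,"z_s",250,130,420,280,4.5)
t=cams.camera("top"); crop(t,"z_t",270,130,390,260,4.6,proj(t,[np.r_[cw(x,0),.142] for x in(.06,.12)])); save("z")
```

```text
open t=67.3 p [0.6231 0.0655 0.156 ] F [ 0.2  0.2 -0.3] w mm 40.5
 t=70.8 p [ 0.4314 -0.4536  0.2788] F [0.9 0.7 0.1] w mm 40.0
```

View pics/z_s.png

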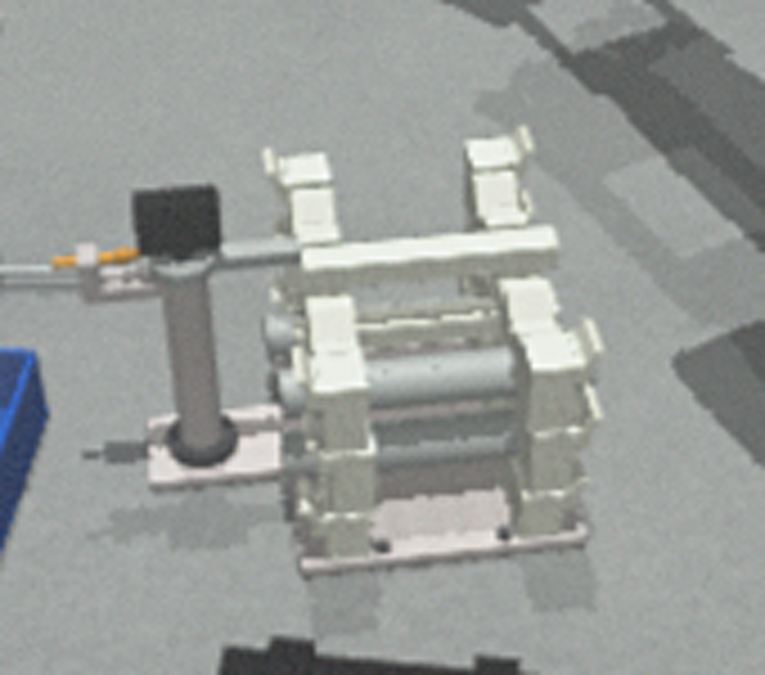

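View pics/z_t.png

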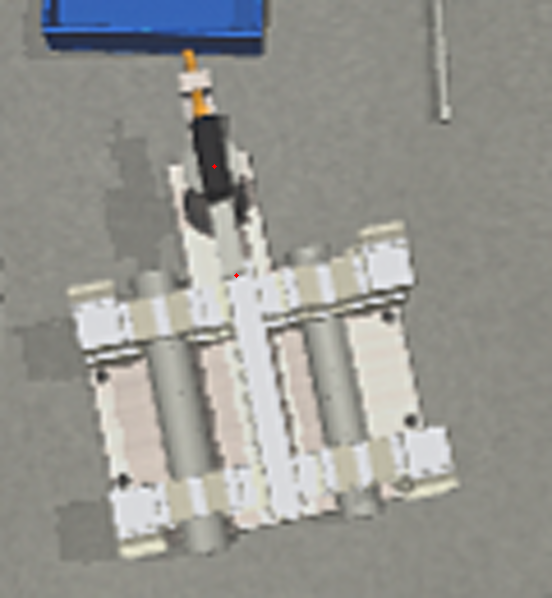

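View pics/z_top.png

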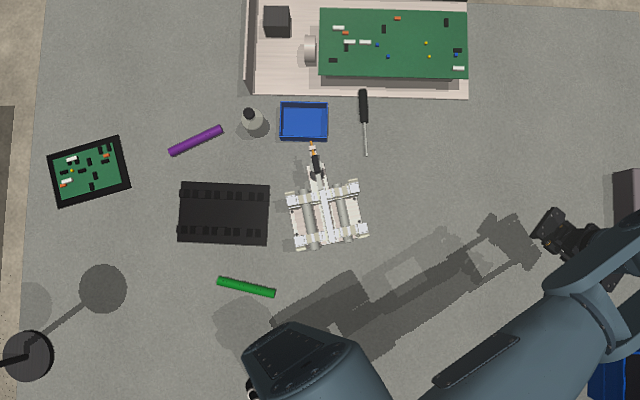

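```bash
python3 -c "
from workcell import ctrl; print(ctrl.close_job())"
```

```text
the job is handed in; nothing more can be done
None
```

The stack is built and latched, and I handed the job in at about 71 s of the 208 s allowed.

- **Tubes:** Three were in the tray. Two lie in the lower notches. The third lies in the upper +y notches, within about 2–3 mm of lengthwise centre in the top view.
- **Frames:** Both came down with the gripper within about 0.2 mm of the expected height. Their end blocks look flush and square in both camera views.
- **Latch:** I turned the knob 1.2 rad clockwise and let go. In both views its tongue then lay along the cradle's -x, over the end of the upper spine.
- **Everything else:** The screwdriver, bottle, bin and the green and purple decoys look unmoved in the last top picture. The gripper was clear of everything.

**Checks that failed or disagreed:**
- One extra look at the second frame came out wrong because the arm was in the way. I used the reading from just before it, and the grasp was fine.
- The cradle measurement had leftover errors of up to 2.6 mm in the top view. The cradle position it gave still lined up in the side view, and the parts seated.
- Sideways wrist force rose to about 14 N while I turned the knob, because the grip was slightly off its axis. That is well under the 120 N limit, and it was gone after release.

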